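# Rack the last arched stone and lock it in

### The arm

A 6-joint arm with a two-finger parallel gripper is mounted at the origin on the work surface. World frame = base frame: x ahead of the robot, y to its left, z up, the work surface at z = 0. Lengths are in m, angles in rad, forces in N, time in s.
With the tool pointing down it reaches from about 0.375 to 0.975 m from the base axis. Payload 3.8 kg.
Tool frame: the origin (TCP) lies at the very end of the fingers, on their centre line; the grasp point (between the pads) lies 19 mm behind it (grip_point_offset is the distance from the TCP to the grasp point, in m); z points along the fingers, y is the line along which they close (so a half turn about z gives the same grasp; the last joint's range is limited). The gripper opens to 88 mm and grips with 3 to 60 N. Pads are 18 mm wide; open, the fingers measure 123 mm over their backs; the gripper's body (75 mm by 187 mm) begins 45 mm behind the grasp point.
Start: joints at [1.064, 0.264, 1.604, -0, 1.274, -0.037], TCP at [0.306, 0.602, 0.239] pointing down, gripper open.
Joint ranges: [-2.63, 2.63], [-0.94, 2.18], [0.31, 2.57], [-1.31, 4.45], [0, 2.66], [-2.55, 2.55]. Speed limits (rad/s): [2.57, 2.57, 3.14, 3.14, 3.14, 3.14].

### API

Orientations are given as a unit quaternion [w, x, y, z].
In Python, from bench import * gives the robot as it stands. The module is installed in compiled form; this text tells all that it offers.
- The arm moves only by the shell command python3 -m crank 'ROWS' [FORCE]. ROWS is JSON, a list that holds one entry, the list of rows, each a list of 7 numbers: the shift along the tool's x, y, z as a fraction of full scale, then the turn, a rotation vector about the tool's x, y, z as a fraction of full scale, then the opening, from -1 (shut) to 1 (fully open). In form: [[[tx, ty, tz, ax, ay, az, grip], ...]]. A call has 1 to 20 rows; each row is the pose to reach, as a shift and turn from the pose commanded when the call began, along the tool's axes at that moment, turning the shorter way round; what a row does not reach only later rows make up. Full scale, the value 1, is 50 cm for a shift and pi rad for a turn. A row lasts 1/8 s, in which the tool goes at most 62.5 mm and 10.7 degrees, less where a joint would pass 70% of its speed; a pose out of reach is approached as far as the arm can. A call with a number of a shift or a turn outside -1 to 1 is refused whole. A call with a gripper value outside its range is refused whole. The fingers move at their own pace and stop on an object; FORCE is the grip in N (left out, the last holds). Time passes only in rows, so rows that repeat a pose let the fingers close. It gives the time, the measured TCP pose, the force, the opening and the grip force at its end, in the units of the state.
- sense(): the state, without advancing time (a new reading comes with each control period).
- camera(name): name is "side" or "top" or "wrist"; returns (picture, depth): 384x512x3 uint8, red, green, blue; 384x512 float32, m along the optical axis (not along the pixel's ray), 0 where there is no reading.
- camera_model(name): a dict with "camera_matrix" (3x3 intrinsics, pixels), "rvec" (rotation vector, rad) and "tvec" (3), from world to camera coordinates, as OpenCV has them; the wrist camera has in their place "tool_from_camera" (4x4, takes a point from camera to tool coordinates, whose origin is the TCP and whose axes are the flange's). Camera axes: x right, y down, z forward; pixel columns grow to the right and rows downward; lengths in m; the calibration is good to about 2 mm. A picture is of the moment at which its call begins: read the wrist's pose just before it. camera_model takes no time and is no camera call.
- finish_job(): hands the job in; it is judged then, once.
The state is a dict: "time": time; "joint_pos": joint angles; "qd": joint speeds; "tau": joint torques, N m; "tool_pos": TCP position; "orientation": TCP orientation; "force": force on the tool from outside, world axes, zero at the start; "ft_torque": the same for the moment, N m; "gripper_width": opening from 0.0 (shut) to 1.0 (fully open); "gripper_force": force on a finger pad.
Only numpy, scipy, OpenCV 4.12 (cv2) and the standard library are available. Lean on these libraries where they do the work, as an engineer would, in place of code of your own. Each camera call takes 0.05 s, during which the arm holds its last target. There are 200 camera calls.

### The job

Two of the three bays of the wooden rack already hold an arched stone; the spare arched stone lies out on the bench. Slide it along the bench without lifting it, arched end first, into the empty bay until it is fully home against the back board, and only then swing that bay's own steel hold-down bar fully shut over it. Leave the square-ended stone, the two stored stones, the other two bars and all the tools, pots and offcuts where they are.

Things in the scene. Friction and masses are not known exactly. Their poses are not given: they have to be found in the camera images.
- stone: the spare arched stone, pale limestone, 0.5 to 0.9 kg, 100 mm long, 80 mm wide, 40 mm thick, one end half round (radius 40). Origin on its underside at the centre of the half circle; +x points to the apex (40 mm away), the flat foot face is at x = -60 mm, the straight sides y = +-40 mm run from x = -60 to 0. Starts before the left or right end of the rack
- square_stone: limestone block with both ends square, 100 x 80 x 40 mm, lying on the bench; origin at the centre of its underside, x along its length. Not to be moved
- stored_a: an arched stone like the spare one (same shape and axes), already home in one of the bays
- stored_b: the other stored arched stone (same shape and axes), already home in another of the bays
- rack: fixed wooden rack: three floorless bays side by side, 86 mm wide, open to the robot. Origin at bench level, middle of the mouth plane; +x points into the bays, +y left. Four dividers 16 mm thick, 30 high, rounded fronts, x = 0 to 60 mm, centred at y = +-51 and +-153; back board face at x = 60 (20 thick, 42 high). A stone that is home sticks 40 mm out of the mouth
- bay1 (a point): left bay (rack y = +102 mm): the point at bench level where the origin of a stone that is fully home lies; axes as the rack's
- bay2 (a point): middle bay (rack y = 0), the same point
- bay3 (a point): right bay (rack y = -102 mm), the same point
- bar1 (a joint): angle of the left bay's bar: flat steel, 16 mm wide, 44 to 52 mm above the bench, swinging level about an upright pivot on the divider at the RIGHT (-y) of that bay. 0: shut at its stop, pointing to rack +y over the stone; 1.57: open, to rack +x along the divider; direction in rack axes (sin q, cos q). Stays where left; about 2 N at the post moves it
- bar2 (a joint): angle of the middle bay's bar: flat steel, 16 mm wide, 44 to 52 mm above the bench, swinging level about an upright pivot on the divider at the RIGHT (-y) of that bay. 0: shut at its stop, pointing to rack +y over the stone; 1.57: open, to rack +x along the divider; direction in rack axes (sin q, cos q). Stays where left; about 2 N at the post moves it
- bar3 (a joint): angle of the right bay's bar: flat steel, 16 mm wide, 44 to 52 mm above the bench, swinging level about an upright pivot on the divider at the RIGHT (-y) of that bay. 0: shut at its stop, pointing to rack +y over the stone; 1.57: open, to rack +x along the divider; direction in rack axes (sin q, cos q). Stays where left; about 2 N at the post moves it
- bar1_post (a point): top of the upright round steel post (15 mm diameter, from 48 to 88 mm above the bench) near the free end of the left bay's bar, 58 mm from its pivot; push or pinch it to swing the bar
- bar2_post (a point): top of the upright round steel post (15 mm diameter, from 48 to 88 mm above the bench) near the free end of the middle bay's bar, 58 mm from its pivot; push or pinch it to swing the bar
- bar3_post (a point): top of the upright round steel post (15 mm diameter, from 48 to 88 mm above the bench) near the free end of the right bay's bar, 58 mm from its pivot; push or pinch it to swing the bar
- bar1_pivot (a point): pivot of the left bay's bar, 8 mm behind the mouth plane on top of the divider at the bay's right
- bar2_pivot (a point): pivot of the middle bay's bar, 8 mm behind the mouth plane on top of the divider at the bay's right
- bar3_pivot (a point): pivot of the right bay's bar, 8 mm behind the mouth plane on top of the divider at the bay's right
- mallet: upright round wooden mallet standing on its head, 88 mm diameter, 190 mm tall, left of the rack; bystander, origin under its centre
- pot: open steel pot, 80 mm diameter, 90 mm high, right of the rack; bystander, origin under its centre
- chisel: steel chisel 190 mm long, 18 mm thick, lying beyond the rack; bystander, origin at mid length, x along it
- bolster: wide chisel 180 mm long with a 60 mm blade, lying to the right; bystander, origin at mid length, x along it
- brush: hand brush lying to the left; bystander
- jar: grey closed jar, 70 mm diameter, 100 mm high, beyond the rack; bystander, origin under its centre
- offcut: rough stone offcut 90 x 70 x 35 mm, far left; bystander
There are look-alikes about, which are no part of the job. What is shaped like the stone but pink or red is not meant.

How it is judged:
On the way, in this order (a step that is already met when the one before it is completed fails the run):
1. the spare stone is fully home in the empty bay, that bay's bar not yet swung shut (((x of stone in the frame of bay1 between -0.006 and 0.005 m and y of stone in the frame of bay1 between -0.007 and 0.007 m and angle between the x axis of stone and the x axis of bay1, either way round below 0.1 rad and angle between stone's own z axis and vertical below 0.05 rad and value of joint bar1 above 0.6 rad) or (x of stone in the frame of bay2 between -0.006 and 0.005 m and y of stone in the frame of bay2 between -0.007 and 0.007 m and angle between the x axis of stone and the x axis of bay2, either way round below 0.1 rad and angle between stone's own z axis and vertical below 0.05 rad and value of joint bar2 above 0.6 rad) or (x of stone in the frame of bay3 between -0.006 and 0.005 m and y of stone in the frame of bay3 between -0.007 and 0.007 m and angle between the x axis of stone and the x axis of bay3, either way round below 0.1 rad and angle between stone's own z axis and vertical below 0.05 rad and value of joint bar3 above 0.6 rad))), for 0.2 s.
2. that bay's bar is swung shut over the stone (((x of stone in the frame of bay1 between -0.006 and 0.005 m and y of stone in the frame of bay1 between -0.007 and 0.007 m and angle between the x axis of stone and the x axis of bay1, either way round below 0.1 rad and angle between stone's own z axis and vertical below 0.05 rad and value of joint bar1 below 0.12 rad) or (x of stone in the frame of bay2 between -0.006 and 0.005 m and y of stone in the frame of bay2 between -0.007 and 0.007 m and angle between the x axis of stone and the x axis of bay2, either way round below 0.1 rad and angle between stone's own z axis and vertical below 0.05 rad and value of joint bar2 below 0.12 rad) or (x of stone in the frame of bay3 between -0.006 and 0.005 m and y of stone in the frame of bay3 between -0.007 and 0.007 m and angle between the x axis of stone and the x axis of bay3, either way round below 0.1 rad and angle between stone's own z axis and vertical below 0.05 rad and value of joint bar3 below 0.12 rad))), for 0.2 s.
At the end, for the whole second after the job is handed in: the spare stone rests in the once empty bay, arch to the back board, within 6 mm of home, 7 mm of the middle line, 0.1 rad of straight; that bay's bar within 0.12 rad of shut, the others above 0.75 rad; the other three stones within 20 mm of their starts (((x of stone in the frame of bay1 between -0.006 and 0.005 m and y of stone in the frame of bay1 between -0.007 and 0.007 m and angle between the x axis of stone and the x axis of bay1, either way round below 0.1 rad and angle between stone's own z axis and vertical below 0.05 rad and value of joint bar1 below 0.12 rad and value of joint each of bar2, bar3 above 0.75 rad) or (x of stone in the frame of bay2 between -0.006 and 0.005 m and y of stone in the frame of bay2 between -0.007 and 0.007 m and angle between the x axis of stone and the x axis of bay2, either way round below 0.1 rad and angle between stone's own z axis and vertical below 0.05 rad and value of joint bar2 below 0.12 rad and value of joint each of bar1, bar3 above 0.75 rad) or (x of stone in the frame of bay3 between -0.006 and 0.005 m and y of stone in the frame of bay3 between -0.007 and 0.007 m and angle between the x axis of stone and the x axis of bay3, either way round below 0.1 rad and angle between stone's own z axis and vertical below 0.05 rad and value of joint bar3 below 0.12 rad and value of joint each of bar1, bar2 above 0.75 rad)) and linear speed of stone below 0.01 m/s and distance of each of stored_a, stored_b, square_stone from where it was at the start of the episode below 0.02 m); the robot touches nothing.
It fails at once if the spare stone is lifted or tipped off the bench (origin 12 mm up or tilted 0.25 rad) (height (world z) of stone above 0.012 m or angle between stone's own z axis and vertical above 0.25 rad).
It fails at once if a stored stone or the square-ended stone is shifted by more than 20 mm (distance of any of stored_a, stored_b, square_stone from where it was at the start of the episode above 0.02 m).
It fails at once if a tool, pot, jar or offcut is shifted by more than 30 mm (distance of any of mallet, chisel, bolster, brush, pot, jar, offcut from where it was at the start of the episode above 0.03 m).
It also fails if it takes over 64 s, if anything falls off the work surface, if the arm or the gripper's body presses on something with over 40 N, if the wrist force passes 120 N, or if a joint passes its speed limit or range.

## Working session

There is one attempt and no reset: what is moved stays moved. The work goes in short steps, Python scripts to look and compute and a shell command to move; the robot and the scene stay as the last step left them, time stands still between calls to the robot, and variables do not carry over. Pictures are saved under pics/ and viewed, at most 10 in all, crops included, and the job is handed in when it is done.

```bash
mkdir -p pics
cat > h.py <<'E'
from bench import *
import numpy as np, cv2
def cloud(name):
    s=sense(); im,d=camera(name); m=camera_model(name); K=np.array(m["camera_matrix"])
    v,u=np.mgrid[:d.shape[0],:d.shape[1]]
    P=np.stack([(u-K[0,2])*d/K[0,0],(v-K[1,2])*d/K[1,1],d],-1)
    R=cv2.Rodrigues(np.array(m["rvec"],float))[0]; t=np.array(m["tvec"],float).ravel()
    W=(P-t)@R; W[d==0]=np.nan
    return im,W
E
python3 - <<'E'
from h import *
for n in("top","side"):
    im,W=cloud(n); np.savez(n,im=im,W=W); cv2.imwrite(f"pics/{n}0.png",cv2.resize(im[:,:,::-1],(800,600)))
s=sense();print(s["time"],s["tool_pos"],s["orientation"],s["gripper_width"])
E
```

```text
0.1 [0.30524906 0.60132479 0.23754425] [-2.66047480e-04  2.32740382e-01  9.72538400e-01 -9.50861347e-04] 0.9992129544630608
```

View pics/top0.png

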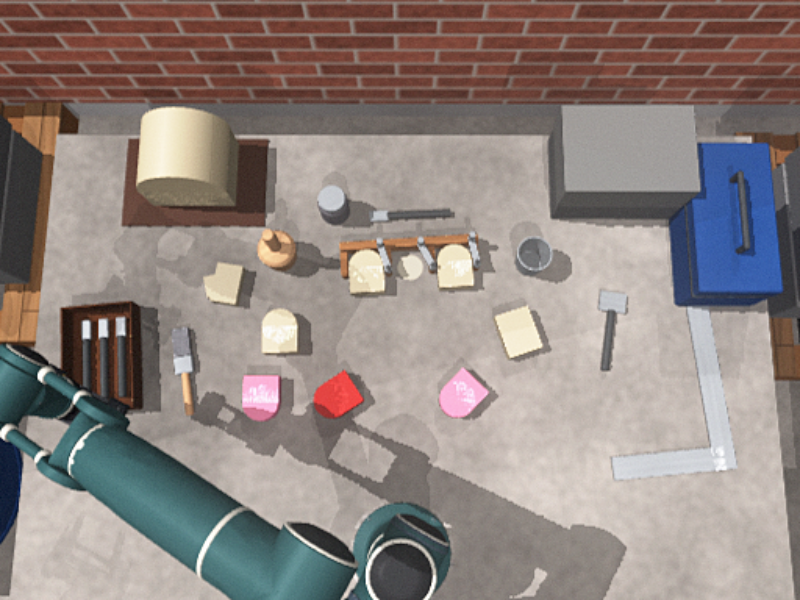

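View pics/side0.png

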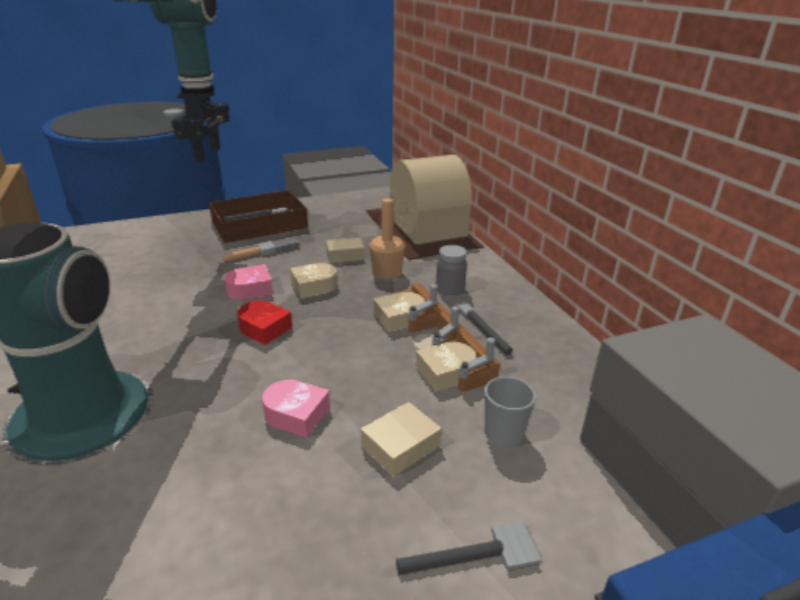

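The top view shows the middle bay empty (about 410,265) between the stored stones at (367,272) and (456,266). The spare stone is at (280,332), arch pointing up the image, and bar2 is open at about (428,255). Next I'll measure them.

Run:
```python
import numpy as np,cv2
D=np.load("top.npz");im,W=D["im"],D["W"]
hsv=cv2.cvtColor(im,cv2.COLOR_RGB2HSV)
def comp(u,v,lo,hi):
    m=((W[...,2]>lo)&(W[...,2]<hi)).astype(np.uint8)
    n,l=cv2.connectedComponents(m,connectivity=4); k=l[int(v*.64),int(u*.64)]
    return (l==k)&(k>0)
for nm,(u,v) in dict(stone=(280,335),sa=(367,278),sb=(456,272),sq=(519,332),jar=(331,200),mal=(275,250),pot=(533,243)).items():
    m=comp(u,v,.03,.2 if nm in("jar","mal","pot") else .0425)
    if not m.any(): print(nm,"none",W[int(v*.64),int(u*.64)]);continue
    P=W[m]; r=cv2.minAreaRect(P[:,:2].astype(np.float32)*1000)
    print(nm,m.sum(),np.round(P.min(0),3),np.round(P.max(0),3),np.round(np.median(P,0),3),r)
# rack slice
for nm,lo,hi in(("bars",.046,.12),("back",.036,.05),("div",.022,.034)):
    x=W[...,0];y=W[...,1];z=W[...,2]
    m=(z>lo)&(z<hi); sub=np.zeros_like(m); sub[145:185,215:310]=1
    P=W[m&sub]; print(nm,len(P)); 
    if nm=="bars":
        P=P[np.argsort(P[:,1])];print(np.round(P[::2],3).tolist())
c=im[135:225,150:340]; cv2.imwrite("pics/c1.png",cv2.resize(c[:,:,::-1],(800,379),interpolation=cv2.INTER_CUBIC))
print(W[300//1*0+169,262])
```

```text
stone 385 [0.431 0.238 0.03 ] [0.532 0.32  0.042] [0.481 0.277 0.038] ((482.02545166015625, 279.9783935546875), (100.47240447998047, 82.27308654785156), 2.156790018081665)
sa 408 [0.569 0.045 0.03 ] [0.695 0.136 0.042] [0.623 0.088 0.038] ((629.57275390625, 91.33927917480469), (123.45938873291016, 89.87293243408203), 17.791479110717773)
sb none [ 0.61924737 -0.11953545  0.04264565]
sq 438 [ 0.426 -0.311  0.03 ] [ 0.53  -0.208  0.042] [ 0.476 -0.26   0.038] ((481.60906982421875, -261.0472412109375), (99.1322021484375, 81.77521514892578), 18.849918365478516)
jar 369 [0.741 0.129 0.03 ] [0.806 0.197 0.112] [0.765 0.161 0.097] ((773.5059814453125, 162.89454650878906), (68.45355987548828, 64.74422454833984), 89.77822875976562)
mal 505 [0.62  0.245 0.033] [0.704 0.329 0.199] [0.653 0.28  0.087] ((661.9962158203125, 287.237060546875), (82.62118530273438, 84.2093505859375), 5.35739278793335)
pot 277 [ 0.611 -0.334  0.03 ] [ 0.69  -0.256  0.099] [ 0.664 -0.3    0.071] ((650.944091796875, -294.4375), (78.47659301757812, 77.78982543945312), 70.66525268554688)
bars 469
[[0.64, -0.177, 0.049], [0
[... 4825 characters left out ...]
684, 0.071, 0.048], [0.581, 0.073, 0.046], [0.621, 0.074, 0.048], [0.676, 0.074, 0.049], [0.673, 0.078, 0.047], [0.595, 0.08, 0.049], [0.632, 0.081, 0.048], [0.677, 0.082, 0.047], [0.598, 0.088, 0.05], [0.607, 0.091, 0.046], [0.632, 0.092, 0.046], [0.676, 0.092, 0.047], [0.621, 0.095, 0.047], [0.65, 0.096, 0.048], [0.63, 0.099, 0.054], [0.628, 0.102, 0.049], [0.628, 0.106, 0.047], [0.581, 0.109, 0.047], [0.61, 0.109, 0.047], [0.631, 0.113, 0.05], [0.68, 0.114, 0.049], [0.614, 0.117, 0.047], [0.688, 0.118, 0.046], [0.631, 0.124, 0.05], [0.687, 0.129, 0.048], [0.672, 0.135, 0.049], [0.669, 0.143, 0.048], [0.676, 0.146, 0.048]]
back 1352
div 255
[ 6.48021881e-01 -1.58528215e-02 -5.94971567e-04]
```

View pics/c1.png

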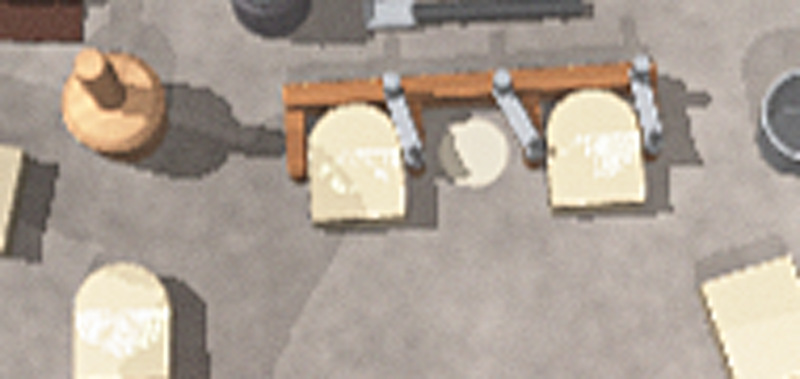

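The crop shows the empty middle bay, bar2's pivot at about (535,150) and its post at (503,82). The rack is turned slightly counter-clockwise. I'll write a planning helper and look from the wrist camera for precision.

```bash
cat >> h.py <<'E'
from scipy.spatial.transform import Rotation as Rn
def tool(s=None):
    s=s or sense(); w,x,y,z=s["orientation"]; return Rn.from_quat([x,y,z,w]),np.array(s["tool_pos"])
def plan(p,deg,src=None):
    "row for TCP target p, tool y at world angle deg, tool down; from measured pose"
    R,t=src or tool(); a=np.radians(deg); y=np.array([np.cos(a),np.sin(a),0]); z=np.array([0,0,-1.])
    R1=Rn.from_matrix(np.stack([np.cross(y,z),y,z],1))
    print("row",np.round(np.r_[R.inv().apply(np.array(p)-t)/.5,(R.inv()*R1).as_rotvec()/np.pi],4)); return R1,np.array(p)
def wcloud():
    R,t=tool(); im,d=camera("wrist"); m=camera_model("wrist"); K=np.array(m["camera_matrix"]); T=np.array(m["tool_from_camera"])
    v,u=np.mgrid[:d.shape[0],:d.shape[1]]
    P=np.stack([(u-K[0,2])*d/K[0,0],(v-K[1,2])*d/K[1,1],d],-1)@T[:3,:3].T+T[:3,3]
    W=R.apply(P.reshape(-1,3)).reshape(P.shape)+t; W[d==0]=np.nan
    return im,W
E
python3 - <<'E'
from h import *
m=camera_model("wrist");print(np.round(m["camera_matrix"],1).tolist(),np.round(m["tool_from_camera"],3).tolist())
plan([.45,.20,.33],92)
E
```

```text
[[328.2, 0.0, 257.1], [0.0, 328.2, 189.1], [0.0, 0.0, 1.0]] [[-0.0, -0.961, -0.278, 0.072], [1.0, -0.0, -0.0, 0.001], [0.0, -0.278, 0.961, -0.144], [0.0, 0.0, 0.0, 1.0]]
row [-6.215e-01 -5.850e-01 -1.838e-01 -6.000e-04 -2.000e-04 -1.606e-01]
```

```bash
python3 -m crank '[[[-0.667,-0.674,-0.184,0,0,-0.16,1],[-0.667,-0.674,-0.184,0,0,-0.16,1],[-0.667,-0.674,-0.184,0,0,-0.16,1],[-0.667,-0.674,-0.184,0,0,-0.16,1],[-0.667,-0.674,-0.184,0,0,-0.16,1],[-0.667,-0.674,-0.184,0,0,-0.16,1],[-0.667,-0.674,-0.184,0,0,-0.16,1],[-0.667,-0.674,-0.184,0,0,-0.16,1],[-0.667,-0.674,-0.184,0,0,-0.16,1],[-0.667,-0.674,-0.184,0,0,-0.16,1],[-0.667,-0.674,-0.184,0,0,-0.16,1],[-0.667,-0.674,-0.184,0,0,-0.16,1],[-0.667,-0.674,-0.184,0,0,-0.16,1],[-0.667,-0.674,-0.184,0,0,-0.16,1]]]'
python3 - <<'E'
from h import *
im,W=wcloud(); np.savez("w1",im=im,W=W); cv2.imwrite("pics/w1.png",cv2.resize(im[:,:,::-1],(800,600),interpolation=cv2.INTER_CUBIC))
E
```

```text
time: 1.85
tool_pos: [0.4503, 0.1508, 0.3306]
orientation: [-0.0, -0.017, 1.0, -0.0]
force: [-0.0, 0.0, -0.7]
gripper_width: 0.998
gripper_force: 0.0
```

View pics/w1.png

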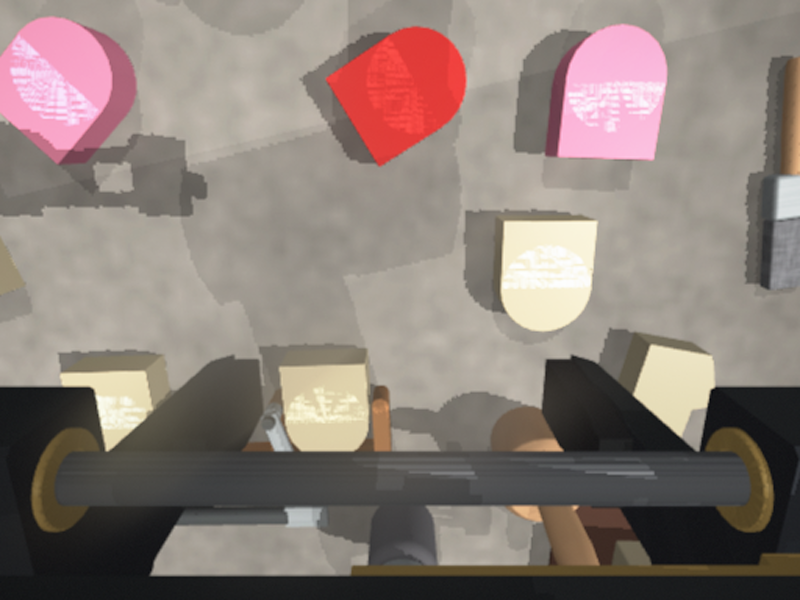

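The wrist view shows the spare stone at (548,275) with its arch pointing down, which is world +x. The rack is hidden behind the fingers, so I'll move over it for a second look.

```bash
python3 -m crank '[[[-0.24,-0.26,0,0,0,0,1],[-0.24,-0.26,0,0,0,0,1],[-0.24,-0.26,0,0,0,0,1],[-0.24,-0.26,0,0,0,0,1],[-0.24,-0.26,0,0,0,0,1],[-0.24,-0.26,0,0,0,0,1],[-0.24,-0.26,0,0,0,0,1]]]'
cat >> h.py <<'E'
from scipy.optimize import least_squares
def fitstone(W,c,z0=.0365,z1=.0435,r=.075):
    "fit outline of arched stone (top face) near c (stone centre guess): returns origin x,y,yaw"
    m=(W[...,2]>z0)&(W[...,2]<z1)&(np.hypot(W[...,0]-c[0],W[...,1]-c[1])<r)
    m=cv2.morphologyEx(m.astype(np.uint8),cv2.MORPH_CLOSE,np.ones((5,5)))
    n,l,st,ce=cv2.connectedComponentsWithStats(m); k=1+np.argmax(st[1:,4]); m=(l==k)
    P=W[m&np.isfinite(W[...,2])][:,:2]
    # max-overlap fit: model mask mean signed distance
    def sd(p,P):
        ca,sa=np.cos(p[2]),np.sin(p[2]); d=P-p[:2]; X=d@[ca,sa]; Y=d@[-sa,ca]
        return np.where(X>0,np.hypot(X,Y)-.04,np.maximum(abs(Y)-.04,-.06-X))
    e=cv2.findContours(m.astype(np.uint8),cv2.RETR_EXTERNAL,cv2.CHAIN_APPROX_NONE)[0]
    e=max(e,key=len)[:,0]; E=W[e[:,1],e[:,0],:2]; E=E[np.isfinite(E[:,0])]
    f=least_squares(lambda p:sd(p,E),[c[0]-.01,c[1]-0,0.],loss="soft_l1",f_scale=.0015)
    return f.x,len(P),np.sqrt(np.mean(f.fun**2))
E
python3 - <<'E'
from h import *
D=np.load("w1.npz");T=np.load("top.npz")
print("w",fitstone(D["W"],(.482,.28)),"\nt",fitstone(T["W"],(.482,.28)))
im,W=wcloud(); np.savez("w2",im=im,W=W); cv2.imwrite("pics/w2.png",cv2.resize(im[:,:,::-1],(800,600),interpolation=cv2.INTER_CUBIC))
print(tool()[1])
for c in((.61,.088),(.63,-.115)): print("w",fitstone(W,c),"\nt",fitstone(T["W"],c))
E
```

```text
time: 2.78
tool_pos: [0.574, 0.0254, 0.3311]
orientation: [0.0, -0.017, 1.0, 0.0]
force: [-0.7, -0.5, 0.4]
gripper_width: 0.999
gripper_force: 0.0
w (array([0.49454137, 0.28001931, 0.0522234 ]), 3791, np.float64(0.0008314145156964788)) 
t (array([0.49279859, 0.28020978, 0.01268779]), 577, np.float64(0.0023020956304587573))
[0.57408478 0.0253059  0.33112176]
w (array([0.63698133, 0.08558506, 0.07268397]), 4039, np.float64(0.005789772637160744)) 
t (array([0.63861287, 0.08505525, 0.06357302]), 667, np.float64(0.006601706761286843))
w (array([ 0.65244599, -0.11734383,  0.05530319]), 4137, np.float64(0.009993519937696541)) 
t (array([ 0.6576777 , -0.11614042,  0.11553398]), 688, np.float64(0.007216801136678886))
```

View pics/w2.png

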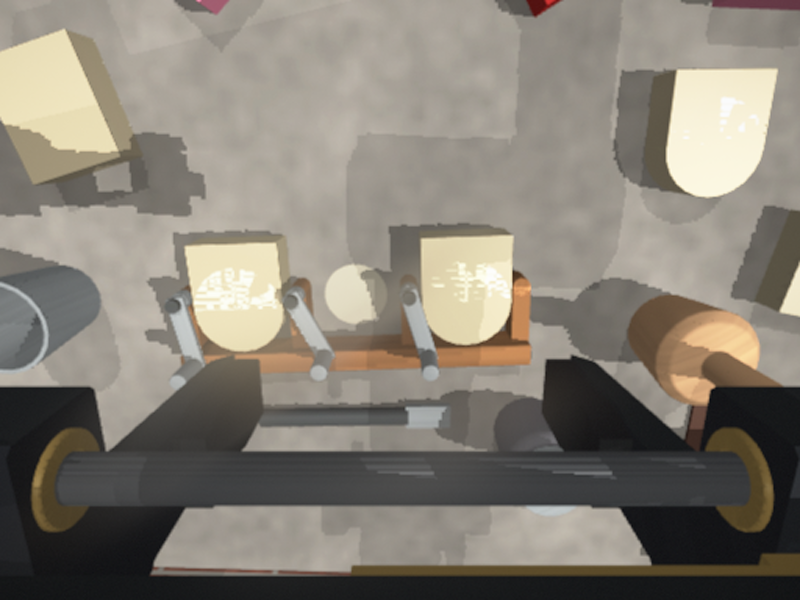

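The second wrist view shows all of it. The stored stones are at (238,295) and (467,290), the empty bay at (355,295), and bar2's pivot at (292,298) with its post top at (318,372). I'll refit the stored stones with a colour mask, and fit the bar2 post.

Run:
```python
from h import *
D=np.load("w2.npz");im,W=D["im"],D["W"].copy()
S=cv2.cvtColor(im,cv2.COLOR_RGB2HSV)[...,1]
V=im.max(-1)
for u,v in((238,320),(467,320),(400,352),(355,295)): print(S[int(v*.64),int(u*.64)],end=" ")
W2=W.copy(); W2[(S>125)|(V<130)|(S<40)]=np.nan
a=fitstone(W2,(.625,.086));b=fitstone(W2,(.64,-.117));s=fitstone(W2,(.482,.28));print(a,b,s)
A,B=a[0],b[0]; yaw=np.arctan2(A[1]-B[1],A[0]-B[0])-np.pi/2; h=(A[:2]+B[:2])/2
print("bay2 home",h,"yaw",yaw,"sep",np.hypot(*(A-B)[:2]))
x=np.array([np.cos(yaw),np.sin(yaw)]);y=np.array([-x[1],x[0]])
for n,(u,v) in dict(post1=(430,371),post2=(318,371),post3=(178,380),piv2=(292,298)).items():
    u,v=int(u*.64),int(v*.64); P=W[v-7:v+8,u-7:u+8].reshape(-1,3); P=P[(P[:,2]>(.08 if n[1]=="o" else .045))&(P[:,2]<.1)]
    p=P.mean(0); d=p[:2]-h; print(n,len(P),p,"rack",d@x+.02,d@y)
piv=h-.012*x-.051*y; print("piv",piv)
print("post shut",piv+.058*y, "grasp stone tcp x(-50)",)
```

```text
51 56 116 34 (array([0.63412324, 0.08567108, 0.06942797]), 3263, np.float64(0.0009554481653343005)) (array([ 0.65332238, -0.11641306,  0.0858687 ]), 3304, np.float64(0.009342958787110833)) (array([0.49582289, 0.28062095, 0.06833391]), 490, np.float64(0.0019789436077407205))
bay2 home [ 0.64372281 -0.01537099] yaw 0.09472138473373382 sep 0.20299410138881085
post1 108 [0.68035537 0.05298625 0.085415  ] rack 0.0629335542322939 0.06458611271143284
post2 109 [ 0.68355316 -0.03920401  0.08535128] rack 0.057397679088374134 -0.027493325961239486
post3 98 [ 0.69560239 -0.1558434   0.08529133] rack 0.0583611626233332 -0.14474947524829695
piv2 121 [ 0.63290471 -0.0656085   0.05261249] rack 0.004478935109503276 -0.0489891290773362
piv [ 0.63660017 -0.06727733]
post shut [ 0.63111455 -0.00953733] grasp stone tcp x(-50)
```

Run:
```python
from h import *
D=np.load("w2.npz");im,W=D["im"],D["W"]
S=cv2.cvtColor(im,cv2.COLOR_RGB2HSV)[...,1]
m=(S>105)&(W[...,0]>.67)&(W[...,0]<.73)&(W[...,1]<.16)&(W[...,1]>-.2)&(W[...,2]>.035)&(W[...,2]<.046)
# per image column back/front edges
cols=[];
for u in range(384,0,-1):
    k=np.where(m[:,u])[0]
    if len(k)>=6: P=W[k,u]; cols.append((P[:,1].mean(),P[:,0].min(),P[:,0].max(),len(k)))
c=np.array(cols);w=c[:,2]-c[:,1];print(len(c),np.round([c[:,0].min(),c[:,0].max(),np.median(w)],3))
g=w>np.median(w)-.002
for j in(1,2):
    k=g.copy()
    for _ in range(4):
        p=np.polyfit(c[k,0],c[k,j],1); r=c[:,j]-np.polyval(p,c[:,0]); k=g&(abs(r)<.002)
    print(p,k.sum(),"yaw",-np.arctan(p[0]))
# left outer edge of rack, left divider
m=(S>105)&(W[...,2]>.022)&(W[...,2]<.034)&(W[...,0]>.60)&(W[...,0]<.69)&(W[...,1]<.16)&(W[...,1]>.12)
P=W[m];print("leftdiv",len(P),P.min(0),P.max(0))
b=np.array(W);b[(S>125)|(S<30)]=np.nan
for z in range(1):
    q=(b[...,2]>.035)&(b[...,2]<.044)
    for x in(.59,.6,.605,.61):
        for lo,hi in((.03,.15),(-.17,-.07)):
            n=q&(abs(W[...,0]-x)<.003)&(W[...,1]>lo)&(W[...,1]<hi); print(x,np.round([W[n][:,1].min(),W[n][:,1].max()],4),end=" ")
        print()
# foot x of b
for yy in(-.145,-.13,-.115,-.10,-.09, .06,.075,.09,.105,.115):
    n=q&(abs(W[...,1]-yy)<.003)&(W[...,0]>.55); print(yy,round(float(W[n][:,0].min()),4))
```

```text
139 [-0.099  0.146  0.017]
[-0.07389953  0.68213381] 121 yaw 0.07376544777910964
[-0.06786628  0.6987472 ] 122 yaw 0.0677623690592018
leftdiv 492 [0.61225382 0.12066107 0.02209532] [0.67367717 0.14600319 0.03386752]
0.59 [0.0426 0.1216] 0.59 [-0.1609 -0.0817] 
0.6 [0.0443 0.1227] 0.6 [-0.1607 -0.0806] 
0.605 [0.0446 0.1231] 0.605 [-0.1599 -0.0806] 
0.61 [0.0448 0.1231] 0.61 [-0.1597 -0.0802] 
-0.145 0.5899
-0.13 0.5885
-0.115 0.5876
-0.1 0.5862
-0.09 0.5858
0.06 0.5761
0.075 0.5748
0.09 0.5738
0.105 0.5734
0.115 0.5721
```

```bash
python3 -c "
from h import *
plan([.447,.2773,.09],93.2)"
```

```text
row [ 2.370e-01  5.124e-01  4.821e-01  0.000e+00  2.000e-04 -6.900e-03]
```

```bash
python3 -m crank '[[[0.237,0.512,0.482,0,0,-0.007,1],[0.237,0.512,0.482,0,0,-0.007,1],[0.237,0.512,0.482,0,0,-0.007,1],[0.237,0.512,0.482,0,0,-0.007,1],[0.237,0.512,0.482,0,0,-0.007,1],[0.237,0.512,0.482,0,0,-0.007,1],[0.237,0.512,0.482,0,0,-0.007,1],[0.237,0.512,0.482,0,0,-0.007,1],[0.237,0.512,0.482,0,0,-0.007,1],[0.237,0.512,0.482,0,0,-0.007,1],[0.237,0.512,0.482,0,0,-0.007,1]]]'
python3 - <<'E'
from h import *
im,W=wcloud(); im,T=cloud("top"); S=cv2.cvtColor(im,cv2.COLOR_RGB2HSV)[...,1]
print(fitstone(W,(.482,.28)))
q=(W[...,2]>.035)&(W[...,2]<.044)
for x in(.425,.43,.435,.44,.445,.45,.455):
    n=q&(abs(W[...,0]-x)<.002)&(abs(W[...,1]-.28)<.06)
    if n.any(): print(x,n.sum(),W[n][:,1].min(),W[n][:,1].max())
plan([.447,.2773,.01],93.2)
E
```

```text
time: 4.2
tool_pos: [0.4486, 0.276, 0.0905]
orientation: [0.001, -0.027, 1.0, 0.0]
force: [-0.1, -0.6, -0.3]
gripper_width: 1.0
gripper_force: 0.0
(array([0.49360516, 0.27979869, 0.04306587]), 12130, np.float64(0.009852580466322362))
0.435 663 0.23744222443707302 0.3173057179649931
0.44 771 0.23761130415011797 0.3172917849937801
0.445 754 0.2377402321157496 0.317798946665898
0.45 739 0.23842634526666062 0.31767173830806417
0.455 724 0.23823142662949912 0.3183548674193633
row [ 2.300e-03  2.500e-03  1.602e-01  1.000e-04  2.000e-04 -6.000e-04]
```

```bash
python3 -m crank '[[[0.003,0.003,0.08,0,0,0.003,1],[0.003,0.003,0.12,0,0,0.003,1],[0.003,0.003,0.16,0,0,0.003,1],[0.003,0.003,0.16,0,0,0.003,1],[0.003,0.003,0.16,0,0,0.003,0.5],[0.003,0.003,0.16,0,0,0.003,0.3],[0.003,0.003,0.16,0,0,0.003,0.3],[0.003,0.003,0.16,0,0,0.003,0.3],[0.003,0.003,0.16,0,0,0.003,0.3]]]' 15
python3 -c "
from h import *
s=sense();print(s['tool_pos'],s['force'],s['gripper_width'])
plan([.45,-.029,.0105],94.07)"
```

```text
time: 5.42
tool_pos: [0.4465, 0.2778, 0.0102]
orientation: [0.0, -0.023, 1.0, 0.0]
force: [0.0, -2.9, 0.8]
gripper_width: 0.907
gripper_force: 15.0
[0.44647773 0.27777153 0.01023223] [ 0.01727802 -2.87300235  0.83188917] 0.9065612728715909
row [ 2.090e-02 -6.132e-01 -5.000e-04 -0.000e+00  2.000e-04 -8.100e-03]
```

```bash
python3 -m crank '[[[0.001,-0.03,0,0,0,0,0.3],[0.002,-0.07,0,0,0,-0.001,0.3],[0.004,-0.11,0,0,0,-0.002,0.3],[0.006,-0.15,0,0,0,-0.002,0.3],[0.007,-0.19,0,0,0,-0.003,0.3],[0.008,-0.23,0,0,0,-0.004,0.3],[0.01,-0.27,0,0,0,-0.004,0.3],[0.011,-0.31,0,0,0,-0.005,0.3],[0.013,-0.35,0,0,0,-0.005,0.3],[0.014,-0.39,0,0,0,-0.006,0.3],[0.016,-0.43,0,0,0,-0.006,0.3],[0.018,-0.47,0,0,0,-0.007,0.3],[0.019,-0.51,0,0,0,-0.007,0.3],[0.02,-0.55,0,0,0,-0.008,0.3],[0.021,-0.59,0,0,0,-0.008,0.3],[0.021,-0.613,0,0,0,-0.008,0.3],[0.021,-0.613,0,0,0,-0.008,0.3],[0.021,-0.613,0,0,0,-0.008,0.3]]]' 20
python3 - <<'E'
from h import *
R,t=tool();print(t)
im,W=cloud("top");im,W=wcloud(); np.savez("w3",im=im,W=W)
cv2.imwrite("pics/w3.png",cv2.resize(im[:,:,::-1],(800,600),interpolation=cv2.INTER_CUBIC))
q=(W[...,2]>.035)&(W[...,2]<.0425)
for x in(.405,.41,.435,.44,.455,.46,.47,.48):
    n=q&(abs(W[...,0]-x)<.002)&(abs(W[...,1]+.03)<.06)
    if n.sum()>5: print(x,n.sum(),W[n][:,1].min(),W[n][:,1].max())
for yy in(-.05,-.03,-.01):
    n=q&(abs(W[...,1]-yy)<.003); print(yy,n.sum(),W[n][:,0].min(),W[n][:,0].max())
d=.04
plan([.45+.1,-.0293+.0071,.0105],94.07)
E
```

```text
time: 7.68
tool_pos: [0.4496, -0.0304, 0.0102]
orientation: [0.0, -0.035, 0.999, -0.001]
force: [-2.0, -7.0, 4.6]
gripper_width: 0.908
gripper_force: 20.0
[ 0.44959251 -0.03039776  0.01023751]
0.435 603 -0.02668685268939405 0.025593184586719
0.44 2097 -0.06991529332739892 0.018826484345245243
0.455 519 -0.07105477869532156 -0.016838772639565874
0.47 693 -0.05468337761179155 0.01174200703285892
0.48 1456 -0.06781868374876307 0.012401869785038416
-0.05 1202 0.43827298995440345 0.49580190606176067
-0.03 1138 0.4370641694760677 0.49047121624341666
-0.01 1135 0.4358011282633666 0.489099240170166
row [-0.2014  0.002  -0.0005 -0.0008  0.     -0.    ]
```

View pics/w3.png

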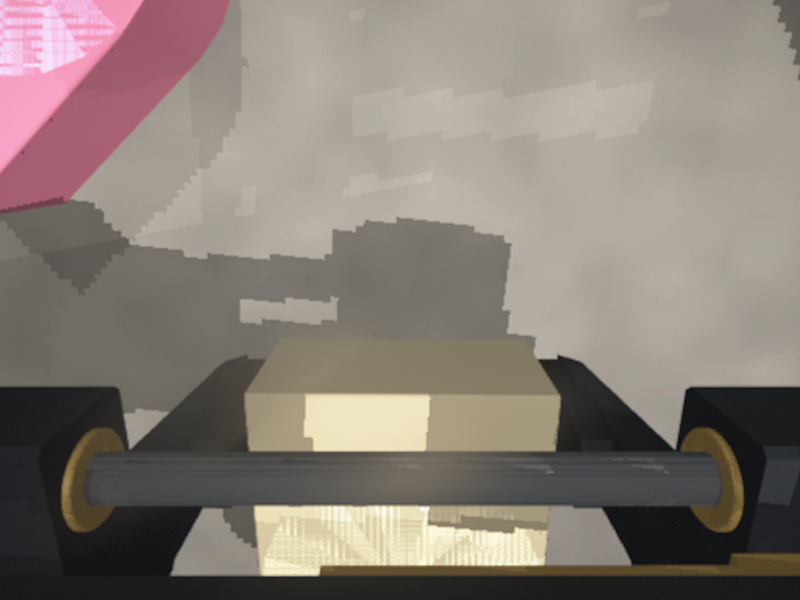

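The stone is held square, its foot edge at rows 340–395 of the picture, 12.5 mm behind the TCP. I'll slide it part-way in while gripped and stop short of the neighbouring stones' feet.

```bash
python3 -m crank '[[[-0.02,0.002,0,0,0,0,0.3],[-0.05,0.002,0,0,0,0,0.3],[-0.08,0.002,0,0,0,0,0.3],[-0.11,0.002,0,0,0,0,0.3],[-0.135,0.002,0,0,0,0,0.3],[-0.16,0.002,0,0,0,0,0.3],[-0.18,0.002,0,0,0,0,0.3],[-0.2,0.002,0,0,0,0,0.3],[-0.215,0.002,0,0,0,0,0.3],[-0.226,0.002,0,0,0,0,0.3],[-0.226,0.002,0,0,0,0,0.3],[-0.226,0.002,0,0,0,0,0.3]]]'
python3 - <<'E'
from h import *
im,W=cloud("side"); cv2.imwrite("pics/s2.png",cv2.resize(im[100:300,190:390,::-1],(600,600),interpolation=cv2.INTER_CUBIC))
s=sense();print(s["tool_pos"],s["force"])
E
```

```text
time: 9.28
tool_pos: [0.5574, -0.0198, 0.0089]
orientation: [-0.005, -0.036, 0.999, 0.0]
force: [-9.9, -0.2, 10.2]
gripper_width: 0.905
gripper_force: 20.0
[ 0.55744046 -0.01983888  0.00889033] [-9.95917159 -1.4240037  10.25905784]
```

View pics/s2.png

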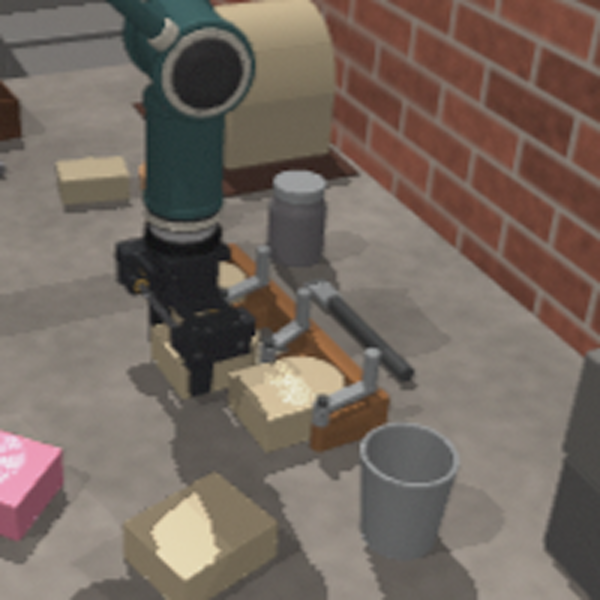

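Stone partly in and flat on the bench. I'll release it, back off, and close the fingers ready to push.

```bash
python3 -m crank '[[[0,0,0,0,0,0,1],[0,0,0,0,0,0,1],[0,0,0,0,0,0,1],[0,0,0,0,0,0,1],[0.04,0,0,0,0,0,1],[0.08,0,0,0,0,0,1],[0.12,0,0,0,0,0,1],[0.12,0,0,0,0,0,-1],[0.12,0,0,0,0,0,-1],[0.12,0,0,0,0,0,-1],[0.12,0,0,0,0,0,-1],[0.12,0,0,0,0,0,-1],[0.12,0,0,0,0,0,-1],[0.12,0,0,0,0,0,-1],[0.12,0,0,0,0,0,-1]]]' 10
python3 - <<'E'
from h import *
s=sense();print(s["tool_pos"],s["gripper_width"])
im,W=wcloud(); np.savez("w4",im=im,W=W)
q=(W[...,2]>.033)&(W[...,2]<.0425)&(W[...,0]>.52)
for yy in(-.05,-.04,-.03,-.02,-.01,0,.01):
    n=q&(abs(W[...,1]-yy)<.003)
    if n.any(): print(yy,n.sum(),W[n][:,0].min())
for x in(.55,.555,.56,.565):
    n=q&(abs(W[...,0]-x)<.002)&(abs(W[...,1]+.02)<.055)
    if n.any(): print(x,n.sum(),W[n][:,1].min(),W[n][:,1].max())
plan([.53,-.0235,.014],94.07)
E
```

```text
time: 11.2
tool_pos: [0.5024, -0.0241, 0.0097]
orientation: [0.0, -0.035, 0.999, -0.0]
force: [0.1, 0.9, -0.1]
gripper_width: 0.118
gripper_force: 0.0
[ 0.50237723 -0.02414617  0.00970322] 0.11826635577424945
-0.04 7 0.5437100175965242
-0.03 103 0.5425412957032497
-0.02 108 0.5415531271667918
-0.01 108 0.5410834247724007
row [-0.0552 -0.0026 -0.0086 -0.      0.     -0.0001]
```

```bash
python3 -m crank '[[[0,-0.003,-0.01,0,0,0,-1],[-0.03,-0.003,-0.01,0,0,0,-1],[-0.05,-0.003,-0.01,0,0,0,-1],[-0.065,-0.003,-0.01,0,0,0,-1],[-0.075,-0.003,-0.01,0,0,0,-1],[-0.085,-0.003,-0.01,0,0,0,-1],[-0.095,-0.003,-0.01,0,0,0,-1],[-0.105,-0.003,-0.01,0,0,0,-1],[-0.112,-0.003,-0.01,0,0,0,-1],[-0.12,-0.003,-0.01,0,0,0,-1],[-0.125,-0.003,-0.01,0,0,0,-1],[-0.13,-0.003,-0.01,0,0,0,-1],[-0.13,-0.003,-0.01,0,0,0,-1]]]'
cat > foot.py <<'E'
from h import *
s=sense();print(s["tool_pos"],s["force"],s["gripper_width"])
im,W=wcloud()
q=(W[...,2]>.033)&(W[...,2]<.0425)&(W[...,0]>.52)
for yy in(-.15,-.13,-.11,-.055,-.045,-.035,-.02,-.005,.005,.015,.05,.07,.09,.11):
    n=q&(abs(W[...,1]-yy)<.003)
    if n.any(): print(yy,n.sum(),round(W[n][:,0].min(),4))
E
python3 foot.py
```

```text
time: 12.88
tool_pos: [0.5638, -0.0213, 0.0136]
orientation: [-0.004, -0.035, 0.999, 0.0]
force: [-9.1, -2.3, 5.9]
gripper_width: 0.007
gripper_force: 4.6
[ 0.56379207 -0.02125626  0.01356164] [-9.11709981 -2.34834688  5.92956621] 0.00705071178824316
-0.13 357 0.5946
-0.11 520 0.5936
-0.035 31 0.5539
-0.02 680 0.5544
-0.005 24 0.5526
0.05 559 0.5814
0.07 609 0.5802
0.09 541 0.5796
```

```bash
python3 -m crank '[[[-0.005,0,0,0,0,0,-1],[-0.01,0,0,0,0,0,-1],[-0.015,0,0,0,0,0,-1],[-0.02,0,0,0,0,0,-1],[-0.02,0,0,0,0,0,-1],[-0.02,0,0,0,0,0,-1]]]'; python3 foot.py
```

```text
time: 13.68
tool_pos: [0.5714, -0.0207, 0.0135]
orientation: [-0.007, -0.036, 0.999, 0.0]
force: [-15.4, -2.3, 12.3]
gripper_width: 0.005
gripper_force: 8.0
[ 0.57139843 -0.02073587  0.01351207] [-15.40808483  -2.33982237  12.26045016] 0.00475460348478965
-0.13 302 0.5872
-0.11 530 0.5855
-0.035 18 0.5618
-0.02 675 0.5623
-0.005 44 0.5601
0.05 559 0.5758
0.07 624 0.5739
0.09 565 0.5733
```

```bash
python3 -m crank '[[[-0.004,0,0,0,0,0,-1],[-0.008,0,0,0,0,0,-1],[-0.008,0,0,0,0,0,-1],[-0.008,0,0,0,0,0,-1]]]'
```

```text
time: 14.22
tool_pos: [0.5714, -0.0207, 0.0136]
orientation: [-0.011, -0.036, 0.999, 0.0]
force: [-28.5, -4.7, 24.5]
gripper_width: 0.002
gripper_force: 14.1
```

```bash
python3 -m crank '[[[-0.004,0,0,0,0,0,-1],[-0.008,0,0,0,0,0,-1],[-0.008,0,0,0,0,0,-1],[-0.008,0,0,0,0,0,-1]]]'
```

```text
time: 14.72
tool_pos: [0.5713, -0.0207, 0.0136]
orientation: [-0.015, -0.036, 0.999, 0.0]
force: [-38.5, -5.3, 35.3]
gripper_width: 0.005
gripper_force: 20.2
```

The TCP stays at 0.5714 while the force climbs, so the stone is home. I'll back off, rise and check.

```bash
python3 -m crank '[[[0.04,0,0,0,0,0,-1],[0.1,0,0,0,0,0,-1],[0.14,0,0,0,0,0,-1],[0.14,0,-0.1,0,0,0,-1],[0.14,0,-0.2,0,0,0,-0.3],[0.14,0,-0.3,0,0,0,-0.3],[0.14,0,-0.5,0,0,0,-0.3],[0.0,0,-0.6,0,0,0,-0.3],[0.0,0,-0.6,0,0,0,-0.3],[0.0,0,-0.6,0,0,0,-0.3],[0.0,0,-0.6,0,0,0,-0.3]]]'
python3 - <<'E'
from h import *
im,W=wcloud(); np.savez("w5",im=im,W=W); cv2.imwrite("pics/w5.png",cv2.resize(im[:,:,::-1],(800,600),interpolation=cv2.INTER_CUBIC))
S=cv2.cvtColor(im,cv2.COLOR_RGB2HSV)[...,1];W2=W.copy();W2[(S>125)|(S<30)]=np.nan
q=(W2[...,2]>.035)&(W2[...,2]<.044)
print(tool()[1],fitstone(W2,(.63,-.017)))
for x in(.59,.6,.605,.61):
    for lo,hi in((.03,.15),(-.07,.034),(-.17,-.07)):
        n=q&(abs(W[...,0]-x)<.003)&(W[...,1]>lo)&(W[...,1]<hi); print(x,np.round([W[n][:,1].min(),W[n][:,1].max()],4),end=" ")
    print()
for yy in(-.145,-.13,-.115,-.10,-.04,-.03,-.02,-.01,.0,.01,.06,.075,.09,.105):
    n=q&(abs(W[...,1]-yy)<.003)&(W[...,0]>.55); print(yy,round(float(W[n][:,0].min()),4))
n=(W[...,2]>.08)&(W[...,2]<.095)&(abs(W[...,0]-.684)<.02)&(abs(W[...,1]+.04)<.02); print("post2",n.sum(),W[n].mean(0))
E
```

```text
time: 16.1
tool_pos: [0.5847, -0.0197, 0.3133]
orientation: [-0.001, -0.035, 0.999, 0.0]
force: [-0.4, -0.6, -0.2]
gripper_width: 0.353
gripper_force: 0.0
[ 0.5839552  -0.01966027  0.31253527] (array([ 0.64340486, -0.01207027,  0.08548014]), 3510, np.float64(0.00569600138183895))
0.59 [0.0425 0.1225] 0.59 [-0.0564  0.0229] 0.59 [-0.1604 -0.082 ] 
0.6 [0.0431 0.1226] 0.6 [-0.0561  0.0239] 0.6 [-0.1606 -0.0807] 
0.605 [0.0436 0.1236] 0.605 [-0.0543  0.0244] 0.605 [-0.1597 -0.0805] 
0.61 [0.0437 0.1238] 0.61 [-0.0541  0.0249] 0.61 [-0.1598 -0.0802] 
-0.145 0.5893
-0.13 0.5885
-0.115 0.5874
-0.1 0.5864
-0.04 0.5843
-0.03 0.5835
-0.02 0.5827
-0.01 0.5823
0.0 0.5814
0.01 0.5807
0.06 0.5758
0.075 0.5751
0.09 0.574
0.105 0.5728
post2 118 [ 0.68341607 -0.039354    0.0852831 ]
```

View pics/w5.png

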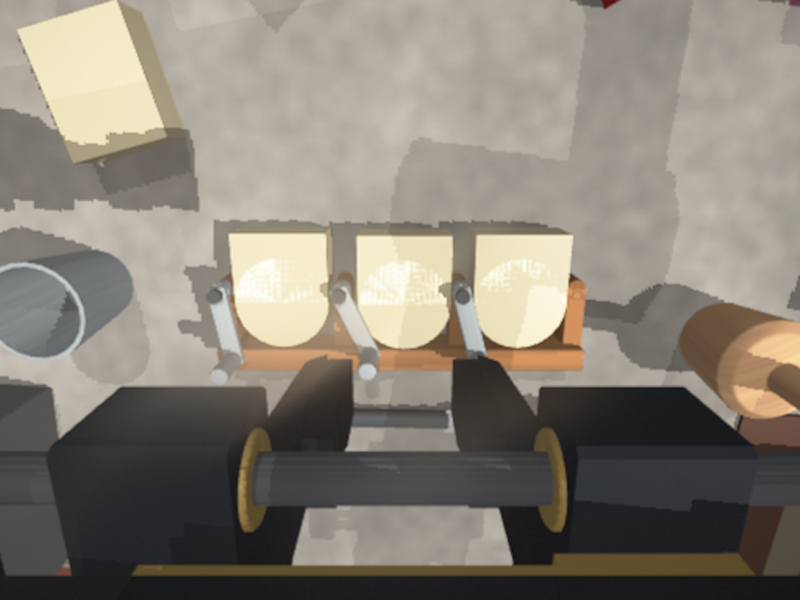

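The third stone is home: its foot is level with its neighbours at (405,235), centred to about 2.5 mm and straight. Post2's top is at (368,370). Next I'll pinch the post and swing it.

Run:
```python
from h import *
src=plan([.6834,-.0394,.13],94.07)
plan([.6834,-.0394,.061],94.07)
c=np.array([.6326,-.0674])
for a in(28.9,40,50,60,70,80,88,94,97):
    r=np.radians(a);print(a,end=" ");plan([*(c+.058*np.array([np.cos(r),np.sin(r)])),.061],94.07,(src[0],np.array([.6834,-.0394,.061])))
```

```text
row [-1.970e-01 -5.360e-02  3.643e-01  2.000e-04 -1.200e-03 -1.000e-04]
row [-1.975e-01 -5.370e-02  5.023e-01  2.000e-04 -1.200e-03 -1.000e-04]
28.9 row [0.     0.0001 0.     0.     0.     0.    ]
40 row [0.0114 0.0194 0.     0.     0.     0.    ]
50 row [0.0246 0.0347 0.     0.     0.     0.    ]
60 row [0.0403 0.0474 0.     0.     0.     0.    ]
70 row [0.058  0.0573 0.     0.     0.     0.    ]
80 row [0.0771 0.0639 0.     0.     0.     0.    ]
88 row [0.0931 0.0667 0.     0.     0.     0.    ]
94 row [0.1052 0.0674 0.     0.     0.     0.    ]
97 row [0.1112 0.0672 0.     0.     0.     0.    ]
```

```bash
python3 -m crank '[[[-0.1,-0.03,0.1,0,0,0,-0.2],[-0.197,-0.054,0.2,0,0,0,-0.2],[-0.197,-0.054,0.3,0,0,0,-0.2],[-0.197,-0.054,0.36,0,0,0,-0.2],[-0.197,-0.054,0.36,0,0,0,-0.2],[-0.197,-0.054,0.36,0,0,0,-0.2],[-0.197,-0.054,0.42,0,0,0,-0.2],[-0.197,-0.054,0.46,0,0,0,-0.2],[-0.197,-0.054,0.5,0,0,0,-0.2],[-0.197,-0.054,0.502,0,0,0,-0.2],[-0.197,-0.054,0.502,0,0,0,-0.2],[-0.197,-0.054,0.502,0,0,0,-1],[-0.197,-0.054,0.502,0,0,0,-1],[-0.197,-0.054,0.502,0,0,0,-1],[-0.197,-0.054,0.502,0,0,0,-1],[-0.197,-0.054,0.502,0,0,0,-1]]]' 10
```

```text
time: 18.15
tool_pos: [0.686, -0.0399, 0.0645]
orientation: [0.001, -0.035, 0.999, -0.0]
force: [-1.2, -0.4, 5.0]
gripper_width: 0.166
gripper_force: 10.0
```

```bash
python3 -m crank '[[[0.006,0.01,0,0,0,0,-1],[0.014,0.02,0,0,0,0,-1],[0.028,0.035,0,0,0,0,-1],[0.044,0.047,0,0,0,0,-1],[0.062,0.057,0,0,0,0,-1],[0.081,0.064,0,0,0,0,-1],[0.097,0.067,0,0,0,0,-1],[0.109,0.067,0,0,0,0,-1],[0.115,0.067,0,0,0,0,-1],[0.118,0.067,0,0,0,0,-1],[0.118,0.067,0,0,0,0,-1],[0.118,0.067,0,0,0,0,-1]]]' 20
```

```text
time: 19.65
tool_pos: [0.6279, -0.0109, 0.0649]
orientation: [0.004, -0.035, 0.999, -0.001]
force: [7.6, -2.1, -0.1]
gripper_width: 0.163
gripper_force: 20.0
```

Force builds against the stop with the post still pinched. I'll release, rise and verify.

```bash
python3 -m crank '[[[-0.006,0,0,0,0,0,-0.2],[-0.006,0,0,0,0,0,-0.2],[-0.006,0,0,0,0,0,-0.2],[-0.006,0,0,0,0,0,-0.2],[-0.006,0,-0.08,0,0,0,-0.2],[-0.006,0,-0.18,0,0,0,-0.2],[-0.006,0,-0.3,0,0,0,-0.2],[-0.006,0,-0.4,0,0,0,-0.2],[0.08,0,-0.5,0,0,0,-0.2],[0.08,0,-0.5,0,0,0,-0.2],[0.08,0,-0.5,0,0,0,-0.2],[0.08,0,-0.5,0,0,0,-0.2]]]'
python3 - <<'E'
from h import *
im,W=wcloud(); cv2.imwrite("pics/w6.png",cv2.resize(im[:,:,::-1],(800,600),interpolation=cv2.INTER_CUBIC))
S=cv2.cvtColor(im,cv2.COLOR_RGB2HSV)[...,1];W2=W.copy();W2[(S>125)|(S<30)]=np.nan
q=(W2[...,2]>.035)&(W2[...,2]<.044)
for yy in(-.13,-.115,-.10,-.04,-.02,.0,.06,.075,.09):
    n=q&(abs(W[...,1]-yy)<.003)&(W[...,0]>.55); print(yy,round(float(W[n][:,0].min()),4))
for lo,hi in((.03,.15),(-.07,.034),(-.17,-.07)):
    n=q&(abs(W[...,0]-.6)<.003)&(W[...,1]>lo)&(W[...,1]<hi); print(np.round([W[n][:,1].min(),W[n][:,1].max()],4))
n=(W[...,2]>.08)&(W[...,2]<.095)&(abs(W[...,0]-.629)<.02)&(abs(W[...,1]+.01)<.02); p=W[n].mean(0)
print("post2",n.sum(),p,"q",np.radians(94.07)-np.arctan2(p[1]+.0674,p[0]-.6326)); print(tool()[1],sense()["force"])
E
```

```text
time: 21.15
tool_pos: [0.5838, -0.0132, 0.3112]
orientation: [-0.002, -0.035, 0.999, 0.0]
force: [0.1, -0.2, -0.9]
gripper_width: 0.395
gripper_force: 0.0
-0.13 0.5886
-0.115 0.5876
-0.1 0.5863
-0.04 0.5845
-0.02 0.5832
0.0 0.5816
0.06 0.5762
0.075 0.575
0.09 0.574
[0.0432 0.1235]
[-0.0557  0.0241]
[-0.16   -0.0806]
post2 124 [ 0.62907606 -0.00988143  0.08566152] q 0.009845314721807608
[ 0.58378633 -0.0132229   0.31108011] [ 0.11818954 -0.08440347 -0.59004149]
```

View pics/w6.png

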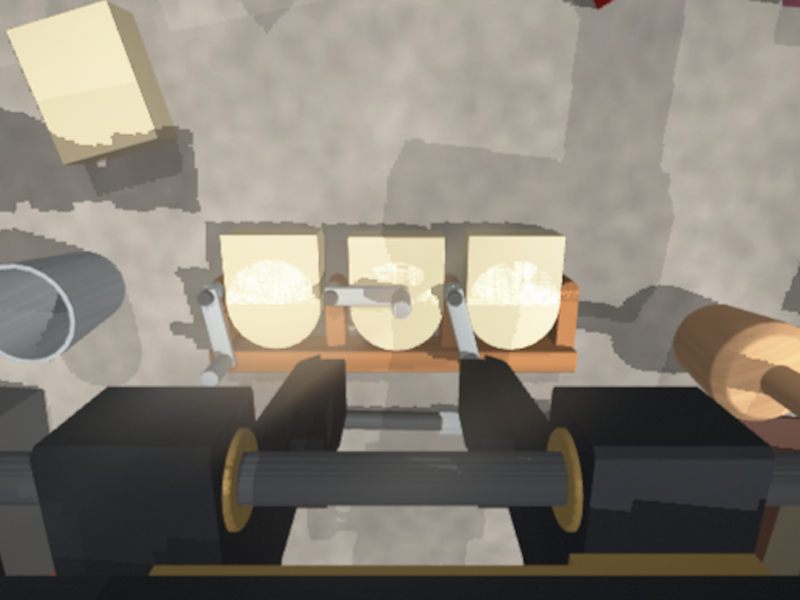

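The last view shows bar2 shut across the middle stone, post at (401,308) and angle about 0.01 rad. The stone has stayed home, the other two bars are still open, and the gripper is clear.

```bash
python3 -c "
from bench import *
print(finish_job())"
```

```text
the job is handed in; nothing more can be done
None
```

The spare arched stone is home in the middle bay with its own bar swung shut at about 0.01 rad; the two stored stones and the other two bars stayed put, nothing else was touched, and I handed the job in at about 21 s (no verdict was shown).

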